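Tip the peeled potatoes from the scoop tray into the steamer pan

TASK

The white scoop tray of peeled potatoes has been pushed back with its handle under the riser shelf, where the handle cannot be got at: bring it out without losing a potato, set it down flat on the worktop with the whole handle out in front of the shelf, and let go. Then take it again by the handle and tip all four potatoes out over its open edge into the perforated pan, holding that edge low over the pan so that they are not dropped hard. Leave the empty tray flat on the worktop, and leave the pan and the other things where they stand.

Things in the scene. Friction and masses are not known exactly. Their poses are not given: they have to be found in the camera images.
- tray: white plastic scoop tray, walls on three sides; body 180 (x) x 130 (y), floor 5 thick, walls 8 thick with tops 34 above the underside; side walls end 10 short of the open edge. Origin: centre of the body's underside; +x to the open edge. 0.22 kg empty. Starts flat, back wall within 25 of the shelf edge, handle under the shelf; potatoes in its back half: x 20 to 75 is clear inside, beside either side wall
- tray_handle: straight handle of the tray, one rigid piece with it: 100 long, 22 wide (along the tray's y), 16 thick, starting at the middle of the back wall (origin of this body, 24 above the tray's underside) and running backwards (-x of the tray), rising at 12 degrees. Its axes are the tray's
- tray_grip (a point): point in the middle of the handle's section, 55 along it: 143.8 behind the tray's origin and 35.4 above its underside
- tray_lip (a point): middle of the tray's open edge, on the underside, 90 ahead of the tray's origin
- potato1: peeled potato, a faceted lump 43 x 37 x 33, about 38 g; it rests on its flats and slides or tumbles on a slope of 40 degrees. Origin in its middle
- potato2: peeled potato, a faceted lump 43 x 37 x 33, about 38 g; it rests on its flats and slides or tumbles on a slope of 40 degrees. Origin in its middle
- potato3: peeled potato, a faceted lump 43 x 37 x 33, about 38 g; it rests on its flats and slides or tumbles on a slope of 40 degrees. Origin in its middle
- potato4: peeled potato, a faceted lump 43 x 37 x 33, about 38 g; it rests on its flats and slides or tumbles on a slope of 40 degrees. Origin in its middle
- pan: stainless half-size steamer pan with perforated floor, loose, 0.9 kg. 325 (x) x 265 (y) over its flat rim, 65 deep; inside 299 x 239, walls and floor 3 thick. Origin: centre of its underside; z up
- shelf_edge (a point): middle of the front edge of the fixed steel riser shelf, at worktop level. The shelf runs 280 either way along this point's x and 250 back along its +y (front towards -y); board top at 170, underside at 150; square legs of 25 at its four corners; stock stands on its back part up to 300 above the worktop
- jar: bystander: clear jar with white lid, 68 diameter, 103 tall, standing; origin at the centre of its underside
- shaker: bystander: steel shaker with a small side handle, 54 diameter, its handle reaching 48 from its axis, 97 tall, standing; origin at the centre of its underside
- ladle: bystander: steel ladle lying along its x, 335 over all; bowl of 88 diameter, 34 tall, centred 100 on the +x side of its origin, handle towards -x. Origin on the worktop
Things that resemble listed ones, but are neither listed nor needed, are in the scene too. Leave any green or red look-alike of the potato4 alone.

How it is judged:
By the outcome, as a careful person would: the job done as asked, in the order asked, and still so for the second after the job is handed in, with the robot touching nothing.
It also fails if it takes over 67 s, if anything falls off the work surface, if the arm or the gripper's body presses on something with over 40 N, if the wrist force passes 120 N, or if a joint passes its speed limit or range.

ROBOT

A 6-joint arm with a two-finger parallel gripper is mounted at the origin on the work surface. World frame = base frame: x ahead of the robot, y to its left, z up, the work surface at z = 0. Lengths are in m, angles in rad, forces in N, time in s.
With the tool pointing down it reaches from about 0.325 to 0.875 m from the base axis. Payload 4.4 kg.
Tool frame: the origin (TCP) lies between the finger pads; the fingertips stand 8 mm ahead of it and the grasp point (between the pads) lies 11 mm behind it; y points along the fingers, x is the direction in which the jaws open and shut, and the axes are right-handed (so a half turn about y gives the same grasp; the last joint's range is limited). The gripper opens to 85 mm and grips with 20 to 120 N. Pads are 22 mm wide; open, the fingers measure 114 mm over their backs; the gripper's body (76 mm by 85 mm) begins 54 mm behind the grasp point. The pads swing forward as they close: fully open they stand 13 mm farther back than shut.
Start: joints at [1.107, 0.207, 1.542, -0, 1.393, -0.15], TCP at [0.177, 0.547, 0.239] pointing down, gripper open.
Joint ranges: [-2.73, 2.73], [-0.86, 2.22], [0.23, 2.46], [-1.11, 4.25], [0.08, 2.63], [-2.82, 2.82]. Speed limits (rad/s): [2.79, 2.79, 3.14, 3.14, 3.14, 3.14].

INTERFACE

Orientations are given as a 3x3 rotation matrix whose columns are the frame's x, y, z axes.
In Python, from workcell import sense, capture, close_job gives the robot as it stands.
- The arm moves only by the shell command python3 -m jog 'ROWS' [FORCE]. ROWS is JSON, one flat list of numbers, 7 for each row, row after row: the shift along the tool's x, y, z in m, then the turn, a rotation vector about the tool's x, y, z in degrees, then the finger opening in m, from 0 to 0.0854. A call has 1 to 8 rows; each row shifts and turns the pose as measured when the row begins, along the tool's axes as they then stand; what a row does not reach is not made up. A row lasts 1/10 s, in which the tool goes at most 50 mm and 8.59 degrees, less where a joint would pass 70% of its speed; a pose out of reach is approached as far as the arm can. A call with a gripper value outside its range is refused whole. The fingers move at their own pace and stop on an object; FORCE is the grip in N (left out, the last holds). Time passes only in rows, so rows that do not move let the fingers close. It gives the time, the measured TCP pose, the force and the opening at its end, in the units of the state.
- sense(): the state, without advancing time (a new reading comes with each control period).
- capture(name): name is "scene" or "top" or "wrist"; returns a dict with "img" (420x560x3 uint8, blue, green, red), "range_z" (420x560 float32, m along the optical axis (not along the pixel's ray), 0 where there is no reading), "K" (3x3 intrinsics, pixels), "k1" (the pictures are not rectified: a ray, as slopes to the right and down, at radius r is drawn at 1 + k1 r^2 times it, then the intrinsics apply), "eye" and "orientation" of the camera in the world. Camera axes: x right, y down, z forward; pixel columns grow to the right and rows downward; lengths in m; the calibration is good to about 2 mm. A picture is of the moment at which its call begins.
- close_job(): hands the job in, once; it reports no verdict.
The state is a dict: "t": time; "joint_positions": joint angles; "joint_velocities": joint speeds; "joint_torque": joint torques, N m; "ee_pos": TCP position; "tcp_rot": TCP orientation; "force": force on the tool from outside, world axes, zero at the start; "wrist_torque": the same for the moment, N m; "width": opening from 0.0 (shut) to 1.0 (fully open).
Only numpy, scipy, OpenCV 4.12 (cv2) and the standard library are available. Lean on these libraries where they do the work, as an engineer would, in place of code of your own. Each camera call takes 0.05 s, during which the arm holds its last target. There are 200 camera calls.

## Working session

There is one attempt and no reset: what is moved stays moved. The work goes in short steps, Python scripts to look and compute and a shell command to move; the robot and the scene stay as the last step left them, time stands still between calls to the robot, and variables do not carry over. Pictures are saved under pics/ and viewed, about 8 in all and at most 12, crops included, and the job is handed in when it is done.

```bash
mkdir -p pics; ls
cat > h.py <<'E'
import numpy as np, cv2
from workcell import sense, capture
def world(c, u, v, z=None):
    """pixels -> world; z plane height, or None to use depth"""
    u=np.atleast_1d(u).astype(float); v=np.atleast_1d(v).astype(float)
    K=c["K"]; d=np.stack([(u-K[0][2])/K[0][0],(v-K[1][2])/K[1][1]],1)
    s=d.copy()
    for _ in range(10): s=d/(1+c["k1"]*(s**2).sum(1,keepdims=True))
    R=np.array(c["orientation"]); e=np.array(c["eye"])
    r=np.c_[s,np.ones(len(s))]@R.T
    if z is None: t=c["range_z"][v.astype(int),u.astype(int)]
    else: t=(z-e[2])/r[:,2]
    return e+r*np.asarray(t)[:,None]
def cloud(c):
    v,u=np.mgrid[0:420,0:560]; P=world(c,u.ravel(),v.ravel()); P[c["range_z"].ravel()==0]=np.nan
    return P.reshape(420,560,3)
E
python3 - <<'E'
from h import *
import pickle
s=sense(); print({k:np.round(v,3).tolist() for k,v in s.items()})
ims=[]
for n in ("scene","top"):
    c=capture(n); pickle.dump(c,open(n+".pkl","wb")); cv2.imwrite(f"pics/{n}.png",c["img"]); print(n,np.round(c["eye"],3),np.round(c["orientation"],3).tolist())
E
```

```text
pics
{'t': 0.0, 'joint_positions': [1.107, 0.207, 1.543, -0.0, 1.394, -0.151], 'joint_velocities': [0.001, -0.001, -0.002, -0.001, -0.001, -0.001], 'joint_torque': [0.0, -38.303, -29.16, -0.0, 0.011, -0.0], 'ee_pos': [0.177, 0.546, 0.238], 'tcp_rot': [[0.309, -0.001, -0.951], [0.951, -0.002, 0.309], [-0.002, -1.0, 0.0]], 'force': [-0.345, 0.376, 0.126], 'wrist_torque': [-0.02, 0.021, 0.032], 'width': 1.001}
scene [-0.019  0.368  0.887] [[-0.579, -0.614, 0.536], [-0.815, 0.445, -0.372], [-0.01, -0.652, -0.758]]
top [ 0.372 -0.034  1.641] [[-0.026, -0.991, 0.129], [-1.0, 0.026, -0.006], [0.002, -0.129, -0.992]]
```

View pics/scene.png

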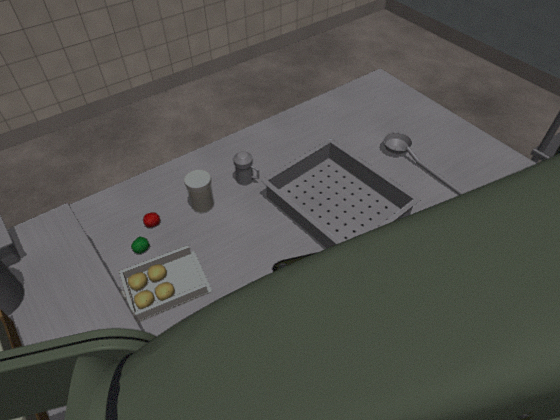

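View pics/top.png

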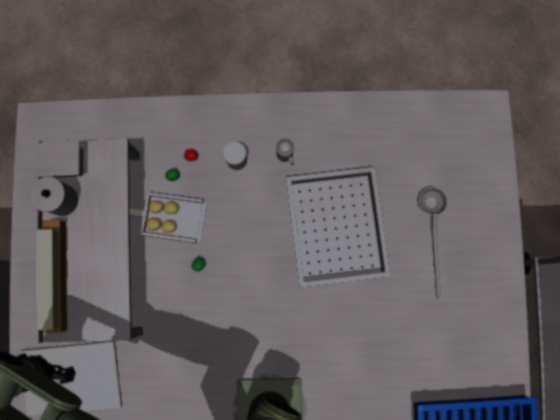

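Scene: tray with four yellow potatoes at (165,280), shelf on the left, pan at (340,195). Top: tray (175,217), its handle visible just at (137,212) going under the shelf front (u≈130–142), pan (338,225), jar (235,153), shaker (285,150), ladle (432,240); red (191,155) and green (172,174), (198,264) look-alikes.

Run:
```python
from h import *
import pickle
c=pickle.load(open("top.pkl","rb")); P=cloud(c); im=c["img"]
# shelf: points with z ~0.17
m=(abs(P[...,2]-0.17)<.012)&(P[...,1]>.2); m[:,150:]=0
# front edge: min y per row
vs=np.arange(145,335,10); print("shelf", [np.round(np.nanmin(P[v][m[v]][:,:2],0),3).tolist() if m[v].any() else None for v in vs])
hsv=cv2.cvtColor(im,cv2.COLOR_BGR2HSV)
# potatoes
pm=cv2.inRange(hsv,(15,70,60),(35,255,255)); n,l,st,ce=cv2.connectedComponentsWithStats(pm)
for i in range(1,n):
    if st[i,4]>40 and ce[i][0]>120: print("yel",ce[i].round(1),st[i,4],world(c,*ce[i],z=.022).round(3), np.nanmax(P[...,2][l==i]).round(3))
# tray footprint: depth between 0.02 and .05, region
roi=np.zeros(im.shape[:2],bool); roi[180:255,136:215]=1
t=roi&(P[...,2]>.026)&(P[...,2]<.045); 
pts=P[t][:,:2]; r=cv2.minAreaRect(pts.astype(np.float32)); print("tray",r,cv2.boxPoints(r).round(3).tolist())
roi=np.zeros(im.shape[:2],bool); roi[155:300,275:400]=1
t=roi&(P[...,2]>.055)&(P[...,2]<.075)
r=cv2.minAreaRect(P[t][:,:2].astype(np.float32)); print("pan",r,cv2.boxPoints(r).round(3).tolist())
big=np.vstack([cv2.resize(im[130:290,100:300],None,fx=4,fy=4,interpolation=cv2.INTER_CUBIC)]) 
cv2.imwrite("pics/c1.png",np.clip(big*1.5,0,255).astype(np.uint8)[:600])
for n,(u,v) in dict(jar=(235,153),shaker=(285,150),red=(191,155),g1=(172,174),g2=(198,264)).items(): print(n,world(c,u,v).round(3))
```

```text
shelf [[0.767, 0.377], [0.739, 0.377], [0.71, 0.375], [0.681, 0.373], [0.653, 0.374], [0.625, 0.373], [0.597, 0.373], [0.569, 0.371], [0.542, 0.371], [0.514, 0.371], [0.487, 0.37], [0.46, 0.37], [0.432, 0.37], [0.405, 0.369], [0.378, 0.368], [0.351, 0.37], [0.324, 0.368], [0.297, 0.367], [0.27, 0.366]]
yel [162.8 206.8] 286 [[0.612 0.305 0.022]] 0.044
yel [160.4 224.6] 289 [[0.558 0.313 0.022]] 0.048
tray ((0.5822061896324158, 0.29087740182876587), (0.19236764311790466, 0.1316957175731659), 80.77301025390625) [[0.5019999742507935, 0.20600000023841858], [0.6320000290870667, 0.1850000023841858], [0.6629999876022339, 0.375], [0.5329999923706055, 0.3959999978542328]]
pan ((0.5683311223983765, -0.2078126221895218), (0.391147255897522, 0.2766018807888031), 5.206516742706299) [[0.3610000014305115, -0.08799999952316284], [0.38600000739097595, -0.3630000054836273], [0.7760000228881836, -0.328000009059906], [0.7509999871253967, -0.052000001072883606]]
jar [[0.751 0.078 0.105]]
shaker [[ 0.757 -0.067  0.1  ]]
red [[0.766 0.217 0.035]]
g1 [[0.709 0.275 0.034]]
g2 [[0.437 0.198 0.031]]
```

View pics/c1.png

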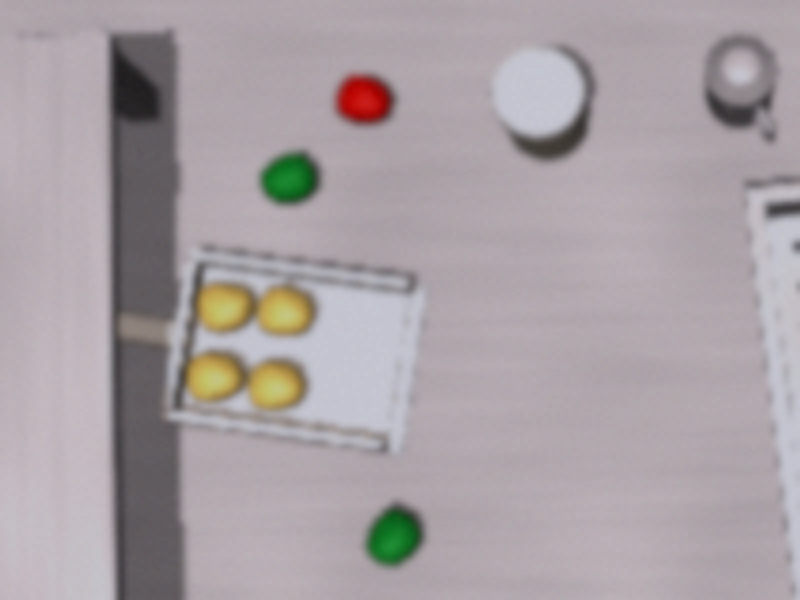

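The crop shows the four yellow potatoes (crop 225,307; 285,312; 215,377; 277,385) inside the tray, its handle at (145,328) going under the shelf. The red and green look-alikes are outside it and will be left. I will work out the poses now.

```bash
cat >> h.py <<'E'
def info():
    s=sense(); print("t",round(s["t"],2),"q",np.round(s["joint_positions"],2).tolist(),"p",np.round(s["ee_pos"],4).tolist(),"F",np.round(s["force"],1).tolist(),"w",round(float(s["width"]),3)); return s
def go(p,R=None):
    """needed shift (mm, tool axes) and turn (deg rotvec, tool axes) to reach p,R"""
    from scipy.spatial.transform import Rotation as Q
    s=info(); T=np.array(s["tcp_rot"])
    print("shift mm",np.round(T.T@(np.array(p)-s["ee_pos"])*1000,1).tolist(), "turn", None if R is None else np.round(np.degrees(Q.from_matrix(T.T@R).as_rotvec()),1).tolist())
E
python3 - <<'E'
from h import *
import pickle
c=pickle.load(open("top.pkl","rb")); 
f=lambda u,v,z: world(c,100+u/4,130+v/4,z)[0].round(4)
bl,br=f(195,245,.034),f(167,414,.034); fl,fr=f(425,285,.005),f(403,453,.005); h=f(145,328,.04)
print("back",bl,br,np.linalg.norm(bl-br),"front",fl,fr,np.linalg.norm(fl-fr),"handle",h)
B=(bl+br)/2;F=(fl+fr)/2; x=(F-B)[:2]; print("len",np.linalg.norm(x)); x/=np.linalg.norm(x); O=((B+F)/2)[:2]; y=np.array([-x[1],x[0]])
print("O",O,"x",x,"y",y, "far wall grip",O+.047*x+.061*y)
from scipy.spatial.transform import Rotation
X=np.array([*y,0.]);Yt=np.array([0,0,-1.]);Z=np.cross(X,Yt)
go([*(O+.047*x+.061*y),.15],np.c_[X,Yt,Z]); go([*(O+.047*x+.061*y),.15],np.c_[-X,Yt,-Z])
# pan in top view: rim corners
P=cloud(c); print("pan pts",[world(c,u,v,.065)[0].round(3).tolist() for u,v in [(287,176),(374,167),(388,274),(300,285)]])
E
```

```text
back [0.6585 0.3457 0.034 ] [0.5311 0.3663 0.034 ] 0.12905471707767985 front [0.6278 0.1752 0.005 ] [0.5001 0.1931 0.005 ] 0.1289484393081204 handle [0.5955 0.3819 0.04  ]
len 0.17459709333204834
O [0.579375 0.270075] x [-0.17669252 -0.9842661 ] y [ 0.9842661  -0.17669252] far wall grip [0.63111068 0.21303625]
t 0.1 q [1.11, 0.21, 1.54, 0.0, 1.39, -0.15] p [0.1772, 0.5463, 0.2382] F [0.8, 0.9, 0.2] w 0.998
shift mm [-176.7, 88.4, -534.7] turn [0.1, 82.2, -0.1]
t 0.1 q [1.11, 0.21, 1.54, 0.0, 1.39, -0.15] p [0.1772, 0.5463, 0.2382] F [0.8, 0.9, 0.2] w 0.998
shift mm [-176.7, 88.4, -534.7] turn [-0.1, -97.8, -0.1]
pan pts [[0.687, -0.071, 0.065], [0.708, -0.33, 0.065], [0.392, -0.356, 0.065], [0.368, -0.1, 0.065]]
```

```bash
python3 -m jog '[-0.0285,0,-0.032,0,0,0,0.0854,-0.0285,0,-0.032,0,0,0,0.0854,-0.0285,0,-0.032,0,0,0,0.0854,-0.0285,0,-0.032,0,0,0,0.0854,-0.0285,0,-0.032,0,0,0,0.0854,-0.0285,0,-0.032,0,0,0,0.0854,-0.0285,0,-0.032,0,0,0,0.0854,-0.0285,0,-0.032,0,0,0,0.0854]'
python3 -m jog '[0,0,0,0,8.3,0,0.04,0,0,0,0,8.3,0,0.04,0,0,0,0,8.3,0,0.04,0,0,0,0,8.3,0,0.04,0,0,0,0,8.3,0,0.04,0,0,0,0,8.3,0,0.04,0,0,0,0,8.3,0,0.04,0,0,0,0,8.3,0,0.04]'
cat >> h.py <<'E'
O=np.array([.579375,.270075]);x=np.array([-.1767,-.9843]);y=np.array([.9843,-.1767])
X=np.array([*y,0.]);RD=np.c_[X,[0,0,-1.],np.cross(X,[0,0,-1.])]
E
python3 -c "
from h import *
go([.631,.213,.15],RD)"
```

```text
t: 0.9
ee_pos: [0.352, 0.2432, 0.2341]
tcp_rot: [[0.297, -0.005, -0.955], [0.955, -0.005, 0.297], [-0.006, -1.0, 0.003]]
force: [0.8, 0.0, 0.3]
width: 1.001
t: 1.7
ee_pos: [0.3527, 0.2351, 0.2305]
tcp_rot: [[0.998, -0.011, -0.068], [0.068, -0.01, 0.998], [-0.012, -1.0, -0.009]]
force: [-0.3, -1.2, 0.5]
width: 0.473
t 1.7 q [0.39, -0.11, 1.89, -0.0, 1.37, 0.32] p [0.3527, 0.2351, 0.2305] F [-0.3, -1.2, 0.5] w 0.473
shift mm [277.0, 77.6, -40.3] turn [0.6, 14.1, -0.6]
```

```bash
python3 -m jog '[0,0,0,0.3,7,-0.3,0.04,0,0,0,0.3,7,-0.3,0.04,0.045,0.012,0.004,0,0,0,0.04,0.045,0.012,0.004,0,0,0,0.04,0.045,0.012,0.004,0,0,0,0.04,0.045,0.012,0.004,0,0,0,0.04,0.045,0.012,0.004,0,0,0,0.04,0.035,0.012,0.004,0,0,0,0.04]'
python3 - <<'E'
from h import *
import pickle
go([.631,.213,.15],RD)
c=capture("wrist");pickle.dump(c,open("w.pkl","wb"));cv2.imwrite("pics/w1.png",np.clip(c["img"]*1.4,0,255).astype(np.uint8))
print(c["eye"],np.round(c["orientation"],2).tolist())
E
```

```text
t: 2.5
ee_pos: [0.6154, 0.2102, 0.1536]
tcp_rot: [[0.983, -0.003, 0.183], [-0.183, 0.002, 0.983], [-0.003, -1.0, 0.001]]
force: [0.2, 0.3, 0.1]
width: 0.47
t 2.5 q [0.2, 0.44, 1.42, 0.0, 1.28, 0.38] p [0.6154, 0.2102, 0.1536] F [0.2, 0.3, 0.1] w 0.47
shift mm [14.9, 3.5, 5.6] turn [-0.1, -0.4, -0.2]
[0.62856276 0.28465057 0.287249  ] [[0.98, -0.17, -0.06], [-0.18, -0.94, -0.28], [-0.0, 0.29, -0.96]]
```

View pics/w1.png

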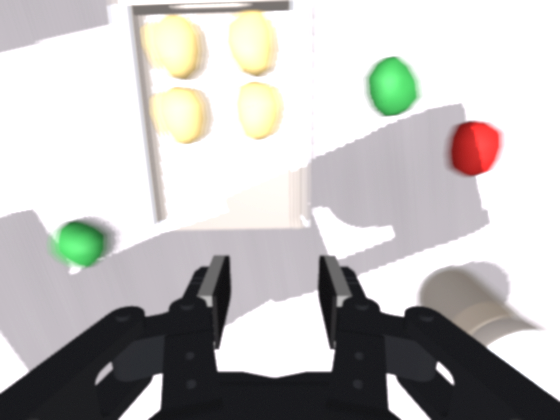

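The wrist view shows the tray's open edge at v≈230 (u 158–308), the left wall at u≈150, the right (far) wall at u≈310, potatoes at the back, and the fingers at u 215–335.

Run:
```python
from h import *
import pickle
c=pickle.load(open("w.pkl","rb")); P=cloud(c)
m=(P[...,2]>.028)&(P[...,2]<.040); m[240:]=0; m[:,:100]=0;m[:,345:]=0
for v in (140,160,180,200,210,215,220,225):
    w=np.where(m[v])[0]; g=np.split(w,np.where(np.diff(w)>3)[0]+1); print(v,[(int(a[0]),int(a[-1]),P[v,a[0]].round(3).tolist(),P[v,a[-1]].round(3).tolist()) for a in g if len(a)>1])
print(world(c,[160,307],[231,228],.005).round(4))
```

```text
140 [(124, 136, [0.515, 0.281, 0.034], [0.523, 0.279, 0.031]), (163, 189, [0.543, 0.276, 0.032], [0.561, 0.272, 0.029]), (247, 248, [0.603, 0.264, 0.028], [0.604, 0.264, 0.03]), (290, 300, [0.635, 0.258, 0.031], [0.642, 0.257, 0.032])]
160 [(127, 139, [0.512, 0.266, 0.031], [0.52, 0.265, 0.029]), (290, 300, [0.632, 0.244, 0.031], [0.64, 0.243, 0.032])]
180 [(130, 142, [0.51, 0.251, 0.032], [0.517, 0.249, 0.028]), (290, 300, [0.63, 0.228, 0.029], [0.637, 0.228, 0.033])]
200 [(133, 144, [0.508, 0.236, 0.034], [0.515, 0.234, 0.03]), (291, 300, [0.628, 0.214, 0.033], [0.635, 0.213, 0.034])]
210 [(135, 146, [0.507, 0.228, 0.033], [0.514, 0.225, 0.029]), (291, 300, [0.626, 0.206, 0.032], [0.633, 0.205, 0.034])]
215 [(135, 146, [0.506, 0.224, 0.034], [0.513, 0.222, 0.031]), (291, 300, [0.626, 0.202, 0.033], [0.633, 0.2, 0.032])]
220 [(136, 147, [0.506, 0.22, 0.034], [0.512, 0.217, 0.03]), (291, 300, [0.625, 0.197, 0.032], [0.632, 0.196, 0.032])]
225 [(137, 148, [0.505, 0.216, 0.034], [0.511, 0.213, 0.029]), (291, 300, [0.624, 0.193, 0.033], [0.631, 0.193, 0.034])]
[[0.5095 0.199  0.005 ]
 [0.6371 0.1782 0.005 ]]
```

```bash
python3 -m jog '[0.018,0.02,0.005,0,0,0,0.045,0,0.045,0,0,0,0,0.045,0,0.04,0,0,0,0,0.045,0,0.02,0,0,0,0,0.045,0,0.006,0,0,0,0,0.045,0,0,0,0,0,0,0.045]'
python3 -c "
from h import *
go([.633,.213,.019],RD)"
```

```text
t: 3.15
ee_pos: [0.6395, 0.2089, 0.0107]
tcp_rot: [[0.982, -0.006, 0.188], [-0.188, -0.0, 0.982], [-0.006, -1.0, -0.001]]
force: [0.3, -0.3, 11.0]
width: 0.526
t 3.15 q [0.19, 0.66, 1.42, 0.0, 1.07, 0.38] p [0.6395, 0.2089, 0.0107] F [0.3, -0.3, 11.0] w 0.526
shift mm [-7.2, -8.3, 2.8] turn [0.1, -0.7, -0.3]
```

```bash
python3 -m jog '[-0.005,-0.011,0.003,0,0,0,0.045,0,0,0,0,0,0,0.045]'; python3 -m jog '[0,0,0,0,0,0,0,0,0,0,0,0,0,0,0,0,0,0,0,0,0,0,0,0,0,0,0,0]' 50
python3 - <<'E'
from h import *
info(); c=capture("wrist");cv2.imwrite("pics/w2.png",np.clip(c["img"]*1.0,0,255).astype(np.uint8))
E
```

```text
t: 3.35
ee_pos: [0.6356, 0.2134, 0.0239]
tcp_rot: [[0.982, -0.005, 0.188], [-0.188, 0.0, 0.982], [-0.005, -1.0, -0.001]]
force: [-0.4, -0.6, 0.5]
width: 0.526
t: 3.75
ee_pos: [0.6359, 0.2141, 0.0262]
tcp_rot: [[0.982, -0.002, 0.187], [-0.187, 0.001, 0.982], [-0.002, -1.0, 0.0]]
force: [1.3, 1.3, -1.3]
width: 0.078
t 3.75 q [0.2, 0.63, 1.43, 0.0, 1.09, 0.38] p [0.6359, 0.2141, 0.0262] F [1.3, 1.3, -1.3] w 0.078
```

View pics/w2.png

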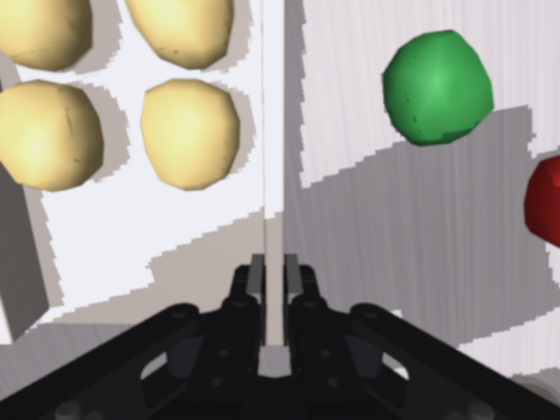

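Grip is on the far wall at (272,300), clear of the potatoes. I will slide the tray out along its own axis.

```bash
python3 -m jog '[0,0,-0.004,0,0,0,0,0,0,-0.007,0,0,0,0,0,0,-0.01,0,0,0,0,0,0,-0.01,0,0,0,0,0,0,-0.01,0,0,0,0,0,0,-0.01,0,0,0,0,0,0,-0.01,0,0,0,0,0,0,-0.01,0,0,0,0]'
python3 - <<'E'
from h import *
import pickle
info(); c=capture("top");pickle.dump(c,open("t2.pkl","wb"));cv2.imwrite("pics/t2.png",c["img"])
cv2.imwrite("pics/t2.png",cv2.resize(c["img"][120:300,90:330],None,fx=3,fy=3))
E
```

```text
t: 4.6
ee_pos: [0.622, 0.1403, 0.0262]
tcp_rot: [[0.982, -0.0, 0.188], [-0.188, 0.004, 0.982], [-0.001, -1.0, 0.004]]
force: [-0.3, 2.1, -0.5]
width: 0.08
t 4.6 q [0.08, 0.57, 1.52, 0.0, 1.05, 0.27] p [0.622, 0.1403, 0.0262] F [-0.3, 2.1, -0.5] w 0.08
```

View pics/t2.png

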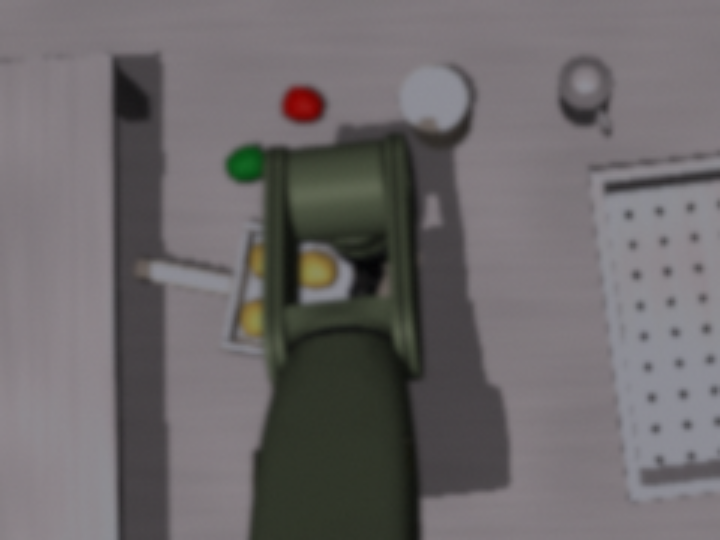

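Run:
```python
from h import *
import pickle
c=pickle.load(open("t2.pkl","rb")); P=cloud(c)
for u,v in [(222,168),(222,175),(205,175),(222,190),(188,190)]: print(u,v,P[v,u].round(3))
s=cloud(capture("scene"))
m=(s[...,0]>.66)&(s[...,1]>0)&(s[...,1]<.25)&(s[...,2]>.115)&(s[...,2]<.5)
print(m.sum(), s[m].min(0) if m.any() else '', s[m].max(0) if m.any() else '')
```

```text
222 168 [0.651 0.091 0.365]
222 175 [0.631 0.089 0.38 ]
205 175 [0.634 0.131 0.368]
222 190 [0.591 0.088 0.403]
188 190 [0.6   0.173 0.364]
0
```

```bash
python3 -m jog '[0,0,-0.005,0,0,0,0,0,0,-0.01,0,0,0,0,0,0,-0.012,0,0,0,0,0,0,-0.012,0,0,0,0,0,0,-0.012,0,0,0,0,0,0,-0.012,0,0,0,0,0,0,-0.012,0,0,0,0,0,0,-0.012,0,0,0,0]'
python3 -m jog '[0,0,-0.006,0,0,0,0,0,0,-0.003,0,0,0,0,0,0,0,0,0,0,0]'; python3 -c "
from h import *
info()"
```

```text
t: 5.5
ee_pos: [0.6043, 0.0485, 0.0262]
tcp_rot: [[0.982, -0.0, 0.188], [-0.188, 0.004, 0.982], [-0.001, -1.0, 0.004]]
force: [1.3, 2.2, -0.7]
width: 0.075
t: 5.8
ee_pos: [0.602, 0.0365, 0.0262]
tcp_rot: [[0.982, -0.001, 0.191], [-0.191, 0.004, 0.982], [-0.001, -1.0, 0.003]]
force: [0.3, 2.9, 0.8]
width: 0.076
t 5.8 q [-0.08, 0.51, 1.62, 0.0, 1.01, 0.1] p [0.602, 0.0365, 0.0262] F [0.3, 2.9, 0.8] w 0.076
```

```bash
python3 -m jog '[0,0,0,0,0,0,0.03,0,0,0,0,0,0,0.03,0,0,0,0,0,0,0.03,0,-0.02,0,0,0,0,0.03,0,-0.04,0,0,0,0,0.03,0,-0.045,0,0,0,0,0.03,0,-0.045,0,0,0,0,0.05,0,-0.01,0.03,0,0,0,0.05]'
python3 -m jog '[0,0,0.035,0,0,0,0.05,0,0,0.035,0,0,0,0.05,0,0,0.035,0,0,0,0.05,0,0,0.01,0,0,0,0.05]'
python3 - <<'E'
from h import *
import pickle
info(); c=capture("wrist");pickle.dump(c,open("w3.pkl","wb"));cv2.imwrite("pics/w3.png",c["img"])
d=capture("top");pickle.dump(d,open("t3.pkl","wb"))
E
```

```text
t: 6.6
ee_pos: [0.6041, 0.0637, 0.186]
tcp_rot: [[0.982, -0.015, 0.189], [-0.189, -0.001, 0.982], [-0.014, -1.0, -0.004]]
force: [0.8, 0.5, 0.6]
width: 0.586
t: 7.0
ee_pos: [0.6293, 0.1818, 0.1918]
tcp_rot: [[0.982, -0.004, 0.188], [-0.188, -0.001, 0.982], [-0.004, -1.0, -0.002]]
force: [-0.2, -0.3, 0.3]
width: 0.587
t 7.0 q [0.15, 0.41, 1.37, -0.0, 1.36, 0.34] p [0.6293, 0.1818, 0.1918] F [-0.2, -0.3, 0.3] w 0.587
```

View pics/w3.png

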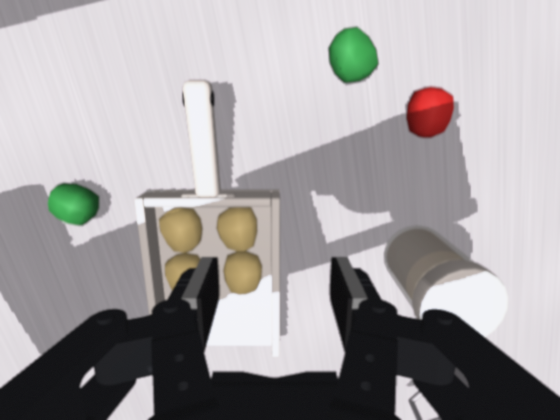

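The handle is fully clear of the shelf: tip at (198,82), root at (206,195), all four potatoes at (181,229), (237,228), (185,270), (242,272).

Run:
```python
from h import *
import pickle
c=pickle.load(open("w3.pkl","rb"))
t=world(c,198,84,.053)[0]; b=world(c,206,192,.032)[0]; d=(b-t)[:2]; print("tip",t.round(4),"base",b.round(4),np.linalg.norm(d)); 
P=cloud(c); print("depth",P[100,199].round(3),P[140,202].round(3),P[180,205].round(3))
bl,br=world(c,[138,279],[200,200],.034); print("back",bl.round(3),br.round(3))
d/=np.linalg.norm(d); g=b[:2]-d*.054; yy=np.array([-d[1],d[0]])
print("dir",d,"grip",g.round(4),"from back",((bl+br)[:2]/2-d*.054).round(4))
x2=(br-bl)[:2]; x2/=np.linalg.norm(x2); print("y dir from back",x2.round(3),"from handle",yy.round(3))
# tool: X=tray y, Y tilted: pointing down and forward (d) by a
a=np.radians(22); X=np.array([*yy,0]); Y=np.array([*(d*np.sin(a)),-np.cos(a)]); R=np.c_[X,Y,np.cross(X,Y)]
G=np.array([*g,.036]); tcp=G+Y*.011
print("tcp",tcp.round(4)); go(tcp-Y*.09,R); 
t=pickle.load(open("t3.pkl","rb")); hsv=cv2.cvtColor(t["img"],cv2.COLOR_BGR2HSV); print("shelf edge y", .372)
```

```text
tip [0.5887 0.2818 0.053 ] base [0.5689 0.195  0.032 ] 0.08901750207116613
depth [0.585 0.271 0.047] [0.579 0.24  0.042] [0.571 0.206 0.035]
back [0.508 0.2   0.034] [0.631 0.176 0.034]
dir [-0.22176713 -0.97509966] grip [0.5809 0.2477] from back [0.5816 0.2407]
y dir from back [ 0.982 -0.188] from handle [ 0.975 -0.222]
tcp [0.58   0.2437 0.0258]
t 7.1 q [0.15, 0.41, 1.38, -0.0, 1.36, 0.34] p [0.629, 0.1799, 0.1913] F [-0.6, -1.0, -0.2] w 0.583
shift mm [-58.7, 82.1, 87.3] turn [-21.8, 1.9, 0.1]
shelf edge y 0.372
```

```bash
python3 -m jog '[-0.03,0,0.036,0,0,0,0.05,-0.03,0,0.036,0,0,0,0.05,0,0.015,0,-7.5,0,0,0.05,0,0.025,0,-7.5,0,0,0.05,0,0,0,0,0,0,0.05]'
cat >> h.py <<'E'
def gp(a,back=0,d=(-.2,-.98),G=(.580,.243,.036)):
    d=np.array(d)/np.linalg.norm(d);a=np.radians(a); X=np.array([-d[1],d[0],0]); Y=np.array([*(d*np.sin(a)),-np.cos(a)])
    go(np.array(G)+Y*(.011-back),np.c_[X,Y,np.cross(X,Y)])
E
python3 - <<'E'
from h import *
gp(15,.06)
c=capture("wrist"); P=cloud(c)
m=(P[...,2]>.03)&(P[...,2]<.062)&(P[...,1]>.2)&(P[...,1]<.3)&(P[...,0]>.54)&(P[...,0]<.62)
Q=P[m]
for y0 in (.21,.23,.25,.27): 
    k=abs(Q[:,1]-y0)<.004; print(y0,k.sum(), Q[k].mean(0).round(4) if k.any() else '', np.ptp(Q[k][:,0]).round(3) if k.any() else '')
E
```

```text
t: 7.6
ee_pos: [0.582, 0.251, 0.1494]
tcp_rot: [[0.98, -0.059, 0.189], [-0.198, -0.271, 0.942], [-0.005, -0.961, -0.277]]
force: [-0.4, 0.0, -2.2]
width: 0.583
t 7.6 q [0.38, 0.53, 1.33, -0.23, 1.45, 0.63] p [0.582, 0.251, 0.1494] F [-0.4, 0.0, -2.2] w 0.583
shift mm [0.0, 62.3, 22.6] turn [1.1, 0.2, -0.2]
0.21 206 [0.5723 0.21   0.0352] 0.023
0.23 236 [0.576  0.2301 0.0395] 0.023
0.25 285 [0.5801 0.2501 0.0439] 0.023
0.27 361 [0.5838 0.27   0.0482] 0.024
```

```bash
python3 -m jog '[-0.001,0.03,0.0115,0,0,0,0.05,0,0.035,0.0115,0,0,0,0.05,0,0.03,0,0,0,0,0.05,0,0.012,0,0,0,0,0.05,0,0,0,0,0,0,0.05]'
python3 -c "
from h import *
gp(15,0,G=(.5787,.243,.034))"
```

```text
t: 8.15
ee_pos: [0.5906, 0.2374, 0.0519]
tcp_rot: [[0.978, -0.04, 0.206], [-0.209, -0.256, 0.944], [0.015, -0.966, -0.259]]
force: [-0.6, -0.0, -0.0]
width: 0.584
t 8.15 q [0.36, 0.63, 1.4, -0.24, 1.26, 0.66] p [0.5906, 0.2374, 0.0519] F [-0.6, -0.0, -0.0] w 0.584
shift mm [-13.2, 27.3, 7.5] turn [0.0, -0.7, 0.7]
```

```bash
python3 -m jog '[-0.012,0.01,0.007,0,0,0,0.05,0,0.012,0,0,0,0,0.05,0,0,0,0,0,0,0.05]'
python3 -c "
from h import *
gp(15,0,G=(.5787,.243,.034))"
```

```text
t: 8.45
ee_pos: [0.5825, 0.2408, 0.0329]
tcp_rot: [[0.977, -0.032, 0.211], [-0.212, -0.252, 0.944], [0.023, -0.967, -0.253]]
force: [-1.0, -0.4, 0.0]
width: 0.585
t 8.45 q [0.36, 0.64, 1.42, -0.24, 1.21, 0.68] p [0.5825, 0.2408, 0.0329] F [-1.0, -0.4, 0.0] w 0.585
shift mm [-4.4, 9.4, 1.0] turn [-0.3, -1.0, 1.1]
```

```bash
python3 -m jog '[-0.006,0.012,0.001,0,-1,1,0.05,0,0,0,0,0,0,0.05]';python3 -m jog '[0,0,0,0,0,0,0.0,0,0,0,0,0,0,0.0,0,0,0,0,0,0,0.0,0,0,0,0,0,0,0]' 110
python3 -c "
from h import *
gp(15,0,G=(.5787,.243,.034))"
```

```text
t: 8.65
ee_pos: [0.5767, 0.2407, 0.0212]
tcp_rot: [[0.98, -0.048, 0.192], [-0.198, -0.247, 0.949], [0.001, -0.968, -0.252]]
force: [-0.2, -0.3, -0.6]
width: 0.585
t: 9.05
ee_pos: [0.5776, 0.2413, 0.0218]
tcp_rot: [[0.98, -0.047, 0.191], [-0.197, -0.247, 0.949], [0.003, -0.968, -0.251]]
force: [-0.4, -0.7, -2.1]
width: 0.24
t 9.05 q [0.36, 0.65, 1.43, -0.23, 1.21, 0.66] p [0.5776, 0.2413, 0.0218] F [-0.4, -0.7, -2.1] w 0.24
shift mm [0.7, -1.3, -1.3] turn [-0.5, 0.1, 0.2]
```

```bash
python3 -m jog '[0,-0.008,-0.002,-2,0,0,0,0,-0.015,-0.004,-2,0,0,0,0,-0.02,-0.006,0,0,0,0,0,-0.02,-0.006,0,0,0,0,0,-0.02,-0.006,0,0,0,0,0,-0.015,-0.004,0,0,0,0,0,0,0,0,0,0,0]'
python3 - <<'E'
from h import *
info(); c=capture("scene"); cv2.imwrite("pics/s4.png",np.clip(cv2.resize(c["img"][130:360,80:440],None,fx=2,fy=2)*1.6,0,255).astype(np.uint8))
c=capture("wrist");P=cloud(c);cv2.imwrite("pics/w4.png",c["img"])
import pickle;pickle.dump(c,open("w4.pkl","wb"))
E
```

```text
t: 9.75
ee_pos: [0.5736, 0.2469, 0.1185]
tcp_rot: [[0.98, -0.072, 0.186], [-0.199, -0.307, 0.931], [-0.01, -0.949, -0.315]]
force: [0.4, 0.9, -3.0]
width: 0.238
t 9.75 q [0.39, 0.56, 1.35, -0.26, 1.42, 0.66] p [0.5736, 0.2469, 0.1185] F [0.4, 0.9, -3.0] w 0.238
```

View pics/w4.png

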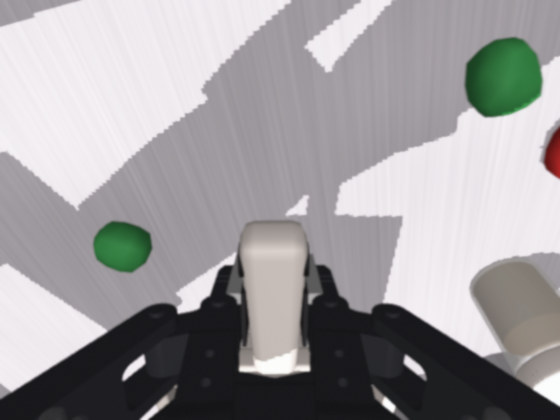

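```bash
cat >> h.py <<'E'
def tray():
    """side-wall-top & floor pitch of the held tray from top+scene depth"""
    for n in ("top","scene"):
        c=capture(n);P=cloud(c);s=sense();T=np.array(s["tcp_rot"])
        hsv=cv2.cvtColor(c["img"],cv2.COLOR_BGR2HSV)
        L=(P-s["ee_pos"])@T  # tool frame
        yl=cv2.inRange(hsv,(15,70,40),(35,255,255))>0
        # tool z is backward(+), tray ahead is -z
        a=np.radians(14.5); f=-L[...,2]*np.cos(a)+L[...,1]*np.sin(a); up=-L[...,1]*np.cos(a)-L[...,2]*np.sin(a)
        m=(f>.06)&(f<.25)&(abs(L[...,0])<.058)&(up>-.08)&(up<.03)
        w=m&~yl&(hsv[...,1]<60); A=np.c_[f[w],np.ones(w.sum())]
        print(n,"white",w.sum(),"yellow",(m&yl).sum(),"total yel comps",cv2.connectedComponents(yl.astype(np.uint8))[0]-1)
        if w.sum()>50:
            fl=w&(f>.16)&(f<.23)&(abs(L[...,0])<.05)
            k=np.polyfit(f[fl],up[fl],1); print("  floor slope deg rel. to grip-time",np.degrees(np.arctan(k[0])).round(1),"h at f=.2",np.polyval(k,.2).round(4),fl.sum())
    return
E
python3 -c "
from h import *
tray()"
```

```text
top white 1877 yellow 657 total yel comps 7
  floor slope deg rel. to grip-time -2.0 h at f=.2 -0.02 868
scene white 48 yellow 5 total yel comps 69
```

View pics/s4.png

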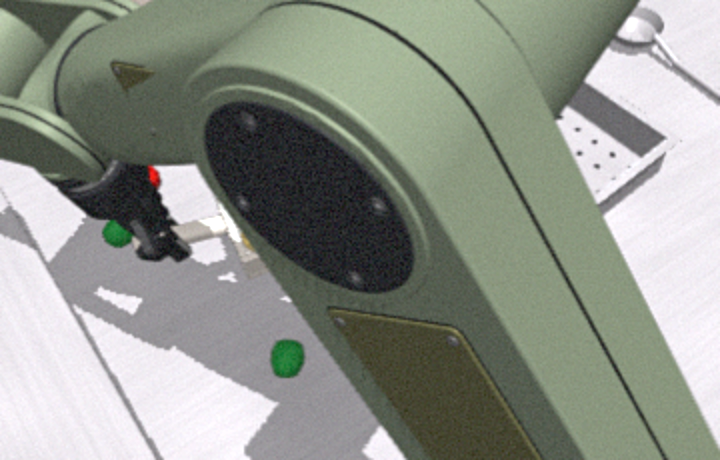

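```bash
python3 -m jog '[0.001,0.002,-0.006,0,0,0,0,0.003,0.005,-0.013,0,0,0,0,0.004,0.006,-0.019,0,0,0,0,0.005,0.007,-0.022,0,0,0,0,0.005,0.007,-0.022,0,0,0,0,0.005,0.007,-0.022,0,0,0,0,0.005,0.007,-0.022,0,0,0,0,0.004,0.006,-0.018,0,0,0,0]'
python3 -m jog '[0.003,0.004,-0.012,0,0,0,0,0.001,0.001,-0.006,0,0,0,0,0,0,0,0,0,0,0]'
cat >> h.py <<'E'
def lip(target=None):
    s=info();T=np.array(s["tcp_rot"]);p=np.array([0,.079,-.218]);L=s["ee_pos"]+T@p
    print("lip",L.round(4),"tilt",np.degrees(np.arctan2(-T[2,2],-T[2,1])).round(1)-14.5, "rot\n",T.round(3))
    if target is not None: print("shift mm",(T.T@(np.array(target)-L)*1000).round(1))
E
python3 -c "
from h import *
lip((.53,-.15,.06));tray()"
```

```text
t: 10.75
ee_pos: [0.5669, 0.0761, 0.1104]
tcp_rot: [[0.979, -0.09, 0.181], [-0.2, -0.315, 0.928], [-0.027, -0.945, -0.327]]
force: [0.8, 0.8, -3.6]
width: 0.24
t: 11.05
ee_pos: [0.565, 0.0498, 0.1111]
tcp_rot: [[0.978, -0.095, 0.187], [-0.208, -0.316, 0.926], [-0.029, -0.944, -0.328]]
force: [0.4, -0.2, -4.2]
width: 0.239
t 11.05 q [0.1, 0.43, 1.57, -0.32, 1.29, 0.42] p [0.565, 0.0498, 0.1111] F [0.4, -0.2, -4.2] w 0.239
lip [ 0.5168 -0.177   0.1081] tilt 4.699999999999999 rot
 [[ 0.978 -0.095  0.187]
 [-0.208 -0.316  0.926]
 [-0.029 -0.944 -0.328]]
shift mm [ 8.8 35.7 43.2]
top white 1881 yellow 635 total yel comps 5
  floor slope deg rel. to grip-time -1.9 h at f=.2 -0.0201 860
scene white 1 yellow 0 total yel comps 604
```

```bash
python3 -m jog '[0.002,-0.026,-0.004,7,0,0,0,0.002,-0.026,-0.004,7,0,0,0,0.002,-0.026,-0.004,7,0,0,0,0,0,0,0,0,0,0]'
python3 -c "
from h import *
lip((.53,-.15,.075));tray()"
```

```text
t: 11.55
ee_pos: [0.5732, 0.0594, 0.1888]
tcp_rot: [[0.98, -0.026, 0.197], [-0.196, 0.05, 0.979], [-0.035, -0.998, 0.044]]
force: [0.9, -0.5, -4.3]
width: 0.244
t 11.55 q [-0.07, 0.27, 1.58, 0.05, 1.33, 0.11] p [0.5732, 0.0594, 0.1888] F [0.9, -0.5, -4.3] w 0.244
lip [ 0.5282 -0.1502  0.1004] tilt -17.0 rot
 [[ 0.98  -0.026  0.197]
 [-0.196  0.05   0.979]
 [-0.035 -0.998  0.044]]
shift mm [ 2.6 25.3 -0.5]
top white 1514 yellow 688 total yel comps 6
  floor slope deg rel. to grip-time -1.3 h at f=.2 -0.0173 800
scene white 575 yellow 788 total yel comps 729
  floor slope deg rel. to grip-time -1.6 h at f=.2 -0.0302 270
```

```bash
python3 -m jog '[0,-0.004,-0.011,7,0,0,0,0,-0.005,-0.011,7,0,0,0,0,0,0,0,0,0,0]'
python3 -c "
from h import *
lip((.53,-.15,.045));tray()"
```

```text
t: 11.95
ee_pos: [0.5613, 0.0453, 0.1842]
tcp_rot: [[0.982, -0.002, 0.191], [-0.182, 0.289, 0.94], [-0.057, -0.957, 0.283]]
force: [-0.3, -0.8, -3.8]
width: 0.237
t 11.95 q [-0.23, 0.25, 1.64, 0.29, 1.34, -0.12] p [0.5613, 0.0453, 0.1842] F [-0.3, -0.8, -3.8] w 0.237
lip [ 0.5195 -0.1368  0.0469] tilt -31.0 rot
 [[ 0.982 -0.002  0.191]
 [-0.182  0.289  0.94 ]
 [-0.057 -0.957  0.283]]
shift mm [ 12.8  -2.1 -11. ]
top white 722 yellow 123 total yel comps 7
  floor slope deg rel. to grip-time -13.4 h at f=.2 -0.0126 121
scene white 787 yellow 504 total yel comps 483
  floor slope deg rel. to grip-time -41.2 h at f=.2 -0.0409 196
```

```bash
python3 -m jog '[0.004,-0.018,-0.013,5,0,-1.6,0,0.004,-0.018,-0.013,5,0,-1.6,0,0.002,-0.0187,-0.008,5,0,0,0,0,0,0,0,0,0,0]'
python3 -c "
from h import *
lip((.53,-.15,.04))
c=capture('top'); cv2.imwrite('pics/t5.png',np.clip(cv2.resize(c['img'][130:310,150:400],None,fx=3,fy=3)*1.4,0,255).astype(np.uint8))"
```

```text
t: 12.45
ee_pos: [0.5619, 0.0024, 0.2211]
tcp_rot: [[0.983, 0.086, 0.162], [-0.183, 0.514, 0.838], [-0.011, -0.853, 0.521]]
force: [-0.0, 0.1, -3.1]
width: 0.236
t 12.45 q [-0.44, 0.23, 1.65, 0.53, 1.44, -0.37] p [0.5619, 0.0024, 0.2211] F [-0.0, 0.1, -3.1] w 0.236
lip [ 0.5334 -0.1396  0.04  ] tilt -45.9 rot
 [[ 0.983  0.086  0.162]
 [-0.183  0.514  0.838]
 [-0.011 -0.853  0.521]]
shift mm [-1.5 -5.6 -9.3]
```

View pics/t5.png

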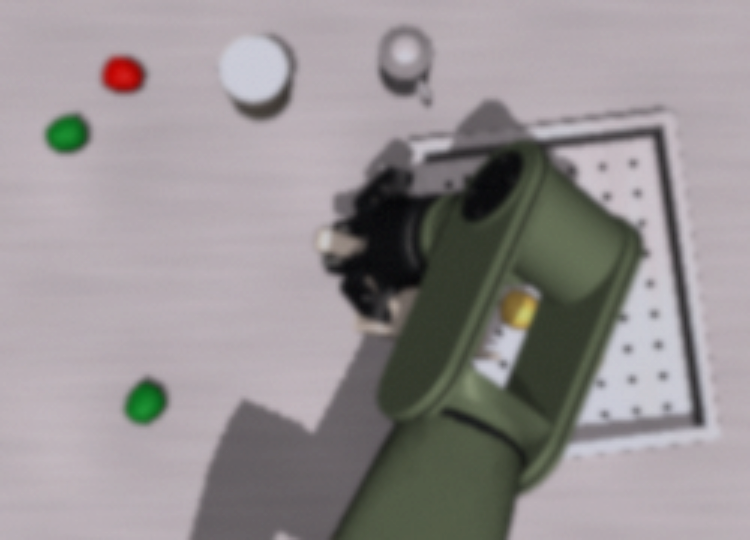

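Top view: the tray is tipping and one potato is already in the pan at (518,308); the pan has not moved. I will tilt a little further.

```bash
python3 -m jog '[0,-0.0187,-0.011,5,0,0,0,0,-0.0187,-0.011,5,0,0,0,0,-0.0187,-0.008,4,0,0,0,0,0,0,0,0,0,0,0,0,0,0,0,0,0,0,0,0,0,0,0,0]'
python3 -c "
from h import *
lip((.53,-.15,.045));tray()
c=capture('wrist');cv2.imwrite('pics/w5.png',c['img'])"
```

```text
t: 13.1
ee_pos: [0.5508, -0.0406, 0.2449]
tcp_rot: [[0.987, 0.096, 0.128], [-0.158, 0.705, 0.691], [-0.024, -0.703, 0.711]]
force: [-0.2, -0.6, -2.9]
width: 0.235
t 13.1 q [-0.61, 0.3, 1.61, 0.69, 1.64, -0.54] p [0.5508, -0.0406, 0.2449] F [-0.2, -0.6, -2.9] w 0.235
lip [ 0.5305 -0.1356  0.0344] tilt -59.8 rot
 [[ 0.987  0.096  0.128]
 [-0.158  0.705  0.691]
 [-0.024 -0.703  0.711]]
shift mm [  1.5 -17.6  -2.4]
top white 226 yellow 37 total yel comps 6
  floor slope deg rel. to grip-time -1.4 h at f=.2 -0.0161 97
scene white 660 yellow 2 total yel comps 89
  floor slope deg rel. to grip-time -19.5 h at f=.2 -0.0563 399
```

```bash
cat >> h.py <<'E'
def pots():
    s=sense();T=np.array(s["tcp_rot"])
    for n in ("scene","top"):
        c=capture(n);P=cloud(c);hsv=cv2.cvtColor(c["img"],cv2.COLOR_BGR2HSV)
        m=cv2.inRange(hsv,(17,90,50),(32,255,255)); m=cv2.morphologyEx(m,cv2.MORPH_OPEN,np.ones((3,3)))
        k,l,st,ce=cv2.connectedComponentsWithStats(m)
        for i in range(1,k):
            Q=P[l==i]; q=np.nanmedian(Q,0)
            if st[i,4]>15 and q[1]<.3 and q[0]>.25 and q[2]<.3: print(n,ce[i].round(),st[i,4],q.round(3),"zmax",np.nanmax(Q[:,2]).round(3),"tool",((q-s["ee_pos"])@T).round(3))
    print("Fz",[round(float(sense()["force"][2]),1) for _ in range(3)])
E
python3 -c "
from h import *
pots()
c=capture('scene');cv2.imwrite('pics/s6.png',np.clip(cv2.resize(c['img'][100:300,200:460],None,fx=3,fy=3)*1.4,0,255).astype(np.uint8))"
```

```text
scene [333. 208.] 59 [ 0.515 -0.181  0.032] zmax 0.036 tool [-0.008  0.047 -0.253]
top [323. 234.] 96 [ 0.516 -0.171  0.034] zmax 0.51 tool [-0.008  0.053 -0.245]
Fz [-3.4, -3.4, -3.4]
```

```bash
python3 -m jog '[0,-0.007,0.007,0,0,0,0,0,-0.012,0.012,0,0,0,0,0,-0.0187,-0.008,5,0,0,0,0,0,0,0,0,0,0,0,0,0,0,0,0,0,0,0,0,0,0,0,0]'
python3 -c "
from h import *
lip((.53,-.15,.045));pots()
c=capture('scene');cv2.imwrite('pics/s6.png',np.clip(cv2.resize(c['img'][100:300,200:460],None,fx=3,fy=3)*1.4,0,255).astype(np.uint8))"
```

```text
t: 14.0
ee_pos: [0.5498, -0.0614, 0.2878]
tcp_rot: [[0.987, 0.112, 0.113], [-0.159, 0.761, 0.628], [-0.015, -0.638, 0.77]]
force: [-0.3, -0.2, -2.0]
width: 0.237
t 14.0 q [-0.67, 0.3, 1.56, 0.75, 1.76, -0.54] p [0.5498, -0.0614, 0.2878] F [-0.3, -0.2, -2.0] w 0.237
lip [ 0.5341 -0.1383  0.0696] tilt -64.8 rot
 [[ 0.987  0.112  0.113]
 [-0.159  0.761  0.628]
 [-0.015 -0.638  0.77 ]]
shift mm [ -1.8   6.3 -26.8]
top [324. 234.] 106 [ 0.516 -0.177  0.033] zmax 0.353 tool [-0.011  0.071 -0.273]
Fz [-3.0, -3.0, -3.0]
```

View pics/s6.png

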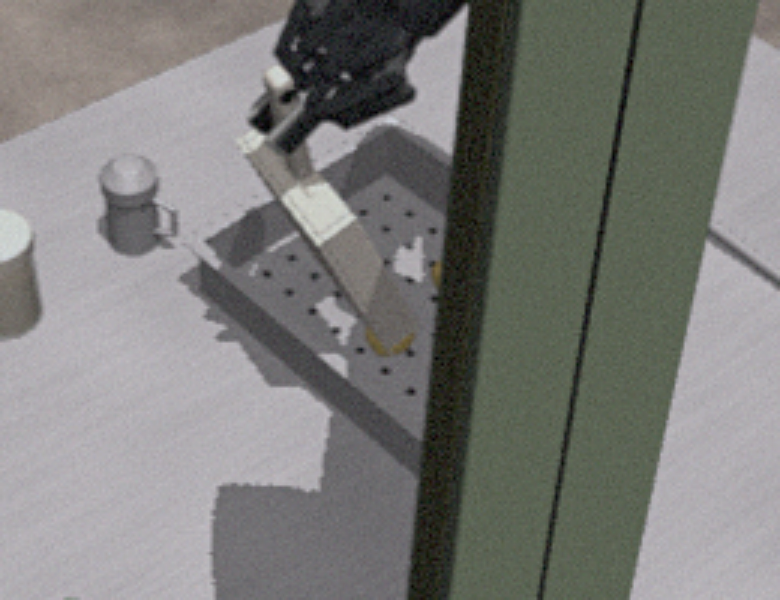

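```bash
python3 -m jog '[0,-0.013,0.015,0,0,0,0,0,-0.02,0.023,0,0,0,0,0,-0.02,0.023,0,0,0,0,0,0,0,-7,0,0,0,0,0,0,-7,0,0,0,0,0,0,-7,0,0,0,0,0,0,-7,0,0,0,0,0,0,0,0,0,0]'
python3 -c "
from h import *
lip((.545,.09,.06));pots();tray()"
```

```text
t: 14.95
ee_pos: [0.5502, -0.0595, 0.3829]
tcp_rot: [[0.988, 0.047, 0.149], [-0.156, 0.367, 0.917], [-0.011, -0.929, 0.37]]
force: [0.4, 0.2, -1.7]
width: 0.237
t 14.95 q [-0.47, 0.11, 1.4, 0.36, 1.75, -0.26] p [0.5502, -0.0595, 0.3829] F [0.4, 0.2, -1.7] w 0.237
lip [ 0.5214 -0.2304  0.2288] tilt -36.2 rot
 [[ 0.988  0.047  0.149]
 [-0.156  0.367  0.917]
 [-0.011 -0.929  0.37 ]]
shift mm [-24.8 275.6 234.8]
scene [330. 210.] 173 [ 0.514 -0.171  0.029] zmax 0.037 tool [-0.014  0.286 -0.238]
Fz [-3.0, -3.0, -3.0]
top white 683 yellow 0 total yel comps 3
  floor slope deg rel. to grip-time -1.1 h at f=.2 -0.0172 432
scene white 195 yellow 0 total yel comps 134
  floor slope deg rel. to grip-time -0.6 h at f=.2 -0.0182 38
```

```bash
python3 -m jog '[0,0,0,-8,0,0,0,0,0,0,-8,0,0,0,0,0,0,-8,0,0,0,0,0,0,-8,0,0,0,0,0,0,-5,0,0,0,0,0,0,0,0,0,0]'
python3 -c "
from h import *
lip((.54,.03,.06));pots();tray()"
```

```text
t: 15.75
ee_pos: [0.545, -0.0687, 0.3659]
tcp_rot: [[0.983, -0.09, 0.161], [-0.179, -0.257, 0.95], [-0.045, -0.962, -0.268]]
force: [-0.7, -0.1, -2.8]
width: 0.238
t 15.75 q [-0.13, 0.14, 1.39, -0.27, 1.67, 0.02] p [0.545, -0.0687, 0.3659] F [-0.7, -0.1, -2.8] w 0.238
lip [ 0.5027 -0.296   0.3484] tilt 1.0999999999999996 rot
 [[ 0.983 -0.09   0.161]
 [-0.179 -0.257  0.95 ]
 [-0.045 -0.962 -0.268]]
shift mm [ -8.9 190.5 393. ]
scene [330. 210.] 174 [ 0.515 -0.169  0.03 ] zmax 0.037 tool [ 0.004  0.352 -0.01 ]
top [353. 252.] 99 [ 0.46  -0.259  0.032] zmax 0.354 tool [-0.035  0.378 -0.105]
top [335. 272.] 113 [ 0.403 -0.205  0.036] zmax 0.047 tool [-0.101  0.365 -0.064]
Fz [-2.7, -2.7, -2.7]
top white 3422 yellow 0 total yel comps 5
  floor slope deg rel. to grip-time -1.5 h at f=.2 -0.0202 1182
scene white 777 yellow 0 total yel comps 985
  floor slope deg rel. to grip-time 4.6 h at f=.2 -0.0163 2
```

```bash
python3 -m jog '[0,0,0.02,0,0,-2.6,0,-0.001,0.01,0.04,0,0,0,0,-0.001,0.01,0.044,0,0,0,0,-0.001,0.01,0.044,0,0,0,0,-0.001,0.01,0.044,0,0,0,0,-0.001,0.01,0.044,0,0,0,0,-0.001,0.01,0.044,0,0,0,0,0,0,0.03,0,0,0,0]'
python3 -m jog '[0,0,0,0,0,0,0]'
python3 -c "
from h import *
lip((.54,.03,.04))"
```

```text
t: 16.75
ee_pos: [0.5997, 0.2002, 0.2288]
tcp_rot: [[0.979, -0.037, 0.201], [-0.204, -0.255, 0.945], [0.016, -0.966, -0.258]]
force: [-0.0, -0.5, -2.7]
width: 0.239
t: 16.85
ee_pos: [0.5999, 0.2025, 0.2266]
tcp_rot: [[0.979, -0.039, 0.199], [-0.203, -0.253, 0.946], [0.013, -0.967, -0.256]]
force: [0.2, -1.4, -2.7]
width: 0.24
t 16.85 q [0.3, 0.43, 1.3, -0.23, 1.53, 0.53] p [0.5999, 0.2025, 0.2266] F [0.2, -1.4, -2.7] w 0.24
lip [ 0.5534 -0.0237  0.2059] tilt 0.3000000000000007 rot
 [[ 0.979 -0.039  0.199]
 [-0.203 -0.253  0.946]
 [ 0.013 -0.967 -0.256]]
shift mm [-26.2 147.3  90.5]
```

```bash
python3 -m jog '[-0.004,0.015,0.018,0,0,0,0,-0.004,0.025,0.018,0,0,0,0,-0.004,0.025,0.018,-1,0,0,0,-0.004,0.025,0.018,0,0,0,0,-0.004,0.025,0.012,0,0,0,0,0,0.015,0.005,0,0,0,0,0,0,0,0,0,0,0]'
python3 -c "
from h import *
lip((.54,.03,.005));tray()"
```

```text
t: 17.55
ee_pos: [0.5977, 0.2529, 0.0706]
tcp_rot: [[0.976, -0.042, 0.216], [-0.219, -0.262, 0.94], [0.017, -0.964, -0.265]]
force: [-0.4, -0.4, -3.0]
width: 0.239
t 17.55 q [0.38, 0.63, 1.35, -0.24, 1.31, 0.68] p [0.5977, 0.2529, 0.0706] F [-0.4, -0.4, -3.0] w 0.239
lip [0.5473 0.0273 0.0521] tilt 0.8000000000000007 rot
 [[ 0.976 -0.042  0.216]
 [-0.219 -0.262  0.94 ]
 [ 0.017 -0.964 -0.265]]
shift mm [-8.5 45.  13.5]
top white 2632 yellow 0 total yel comps 10
  floor slope deg rel. to grip-time -0.8 h at f=.2 -0.0206 805
scene white 120 yellow 0 total yel comps 366Traceback (most recent call last):
  File "<string>", line 3, in <module>
    lip((.54,.03,.005));tray()
                        ~~~~^^
  File "h.py", line 43, in tray
    k=np.polyfit(f[fl],up[fl],1); print("  floor slope deg rel. to grip-time",np.degrees(np.arctan(k[0])).round(1),"h at f=.2",np.polyval(k,.2).round(4),fl.sum())
    raise TypeError("expected non-empty vector for x")
TypeError: expected non-empty vector for x
```

```bash
python3 -m jog '[0,0.014,0.004,0,0,0,0,0,0.014,0.004,0,0,0,0,0,0.008,0.002,0,0,0,0,0,0,0,0,0,0,0]'
python3 -c "
from h import *
lip((.54,.03,.0))"
```

```text
t: 18.05
ee_pos: [0.605, 0.2534, 0.039]
tcp_rot: [[0.975, -0.028, 0.222], [-0.221, -0.257, 0.941], [0.031, -0.966, -0.257]]
force: [-1.0, -0.5, -1.9]
width: 0.241
t 18.05 q [0.37, 0.67, 1.35, -0.24, 1.25, 0.69] p [0.605, 0.2534, 0.039] F [-1.0, -0.5, -1.9] w 0.241
lip [0.5545 0.028  0.0187] tilt 0.40000000000000036 rot
 [[ 0.975 -0.028  0.222]
 [-0.221 -0.257  0.941]
 [ 0.031 -0.966 -0.257]]
shift mm [-15.1  18.    3.5]
```

```bash
python3 -m jog '[-0.003,0.009,0.002,0,0,1.8,0,-0.002,0.006,0.001,0,0,0,0,0,0,0,0,0,0,0]'
python3 -c "
from h import *
lip((.54,.03,.0))"
```

```text
t: 18.35
ee_pos: [0.6003, 0.2536, 0.0228]
tcp_rot: [[0.973, -0.061, 0.222], [-0.23, -0.249, 0.941], [-0.002, -0.967, -0.256]]
force: [-0.4, -0.0, -2.1]
width: 0.241
t 18.35 q [0.37, 0.7, 1.34, -0.22, 1.26, 0.68] p [0.6003, 0.2536, 0.0228] F [-0.4, -0.0, -2.1] w 0.241
lip [0.5472 0.0289 0.0024] tilt 0.40000000000000036 rot
 [[ 0.973 -0.061  0.222]
 [-0.23  -0.249  0.941]
 [-0.002 -0.967 -0.256]]
shift mm [-7.2  2.5  0.1]
```

Nearly down; I will lower a bit more, then open gently.

```bash
python3 -m jog '[0,0.004,0.001,0,0,0,0,0,0,0,0,0,0,0]'; python3 -m jog '[0,0.002,0,0,0,0,0,0,0,0,0,0,0,0]'
python3 -c "
from h import *
lip()"
```

```text
t: 18.55
ee_pos: [0.6017, 0.2543, 0.0219]
tcp_rot: [[0.973, -0.058, 0.222], [-0.23, -0.25, 0.941], [0.001, -0.967, -0.256]]
force: [-0.5, -0.0, -2.2]
width: 0.24
t: 18.75
ee_pos: [0.6024, 0.2547, 0.0218]
tcp_rot: [[0.973, -0.055, 0.223], [-0.23, -0.249, 0.941], [0.003, -0.967, -0.255]]
force: [-0.6, -0.9, -1.4]
width: 0.237
t 18.75 q [0.37, 0.7, 1.34, -0.23, 1.25, 0.69] p [0.6024, 0.2547, 0.0218] F [-0.6, -0.9, -1.4] w 0.237
lip [0.5495 0.03   0.001 ] tilt 0.3000000000000007 rot
 [[ 0.973 -0.055  0.223]
 [-0.23  -0.249  0.941]
 [ 0.003 -0.967 -0.255]]
```

```bash
python3 -m jog '[0,0.006,0.001,0,0,0,0,0,0.003,0,0,0,0,0]'; python3 -c "
from h import *
lip()"
```

```text
t: 18.95
ee_pos: [0.604, 0.2558, 0.0193]
tcp_rot: [[0.973, -0.051, 0.223], [-0.229, -0.248, 0.941], [0.007, -0.967, -0.253]]
force: [-4.2, 0.0, 8.6]
width: 0.24
t 18.95 q [0.37, 0.71, 1.34, -0.23, 1.25, 0.69] p [0.604, 0.2558, 0.0193] F [-4.2, 0.0, 8.6] w 0.24
lip [ 0.5513  0.031  -0.0019] tilt 0.1999999999999993 rot
 [[ 0.973 -0.051  0.223]
 [-0.229 -0.248  0.941]
 [ 0.007 -0.967 -0.253]]
```

```bash
python3 -m jog '[0,0,0,0,0,0,0.05,0,0,0,0,0,0,0.05,0,0,0,0,0,0,0.05,0,0,0,0,0,0,0.05,0,-0.02,0,0,0,0,0.05,0,-0.04,0,0,0,0,0.05,0,-0.045,0,0,0,0,0.05,0,-0.045,0,0,0,0,0.05]'
python3 -m jog '[0,-0.045,0,8,0,0,0.05,0,-0.04,0,8,0,0,0.05,-0.04,0,0,0,0,0,0.05,-0.04,0,0,0,0,0,0.05,-0.04,0,0,0,0,0,0.05,-0.04,0,0,0,0,0,0.05,0,0,0,0,0,0,0.05]'
python3 - <<'E'
from h import *
info(); pots()
c=capture('top'); P=cloud(c)
cv2.imwrite('pics/t7.png',np.clip(cv2.resize(c['img'][130:310,110:400],None,fx=2.7,fy=2.7)*1.5,0,255).astype(np.uint8))
for n,(u,v) in dict(jar=(235,153),shaker=(285,150)).items(): print(n,P[v,u].round(3))
E
```

```text
t: 19.75
ee_pos: [0.6057, 0.2884, 0.1549]
tcp_rot: [[0.973, -0.074, 0.219], [-0.231, -0.258, 0.938], [-0.012, -0.963, -0.268]]
force: [1.2, 0.7, -0.1]
width: 0.585
t: 20.45
ee_pos: [0.4562, 0.3444, 0.2489]
tcp_rot: [[0.972, 0.009, 0.233], [-0.233, 0.027, 0.972], [0.002, -1.0, 0.028]]
force: [0.5, -0.5, 0.0]
width: 0.583
t 20.45 q [0.48, 0.18, 1.56, 0.02, 1.39, 0.72] p [0.4562, 0.3444, 0.2489] F [0.5, -0.5, 0.0] w 0.583
top [354. 225.] 123 [ 0.54  -0.267  0.033] zmax 0.043 tool [ 0.224  0.2   -0.581]
top [323. 233.] 129 [ 0.519 -0.174  0.033] zmax 0.043 tool [ 0.182  0.202 -0.495]
top [353. 251.] 131 [ 0.463 -0.26   0.032] zmax 0.043 tool [ 0.148  0.201 -0.592]
top [335. 272.] 113 [ 0.403 -0.205  0.037] zmax 0.05 tool [ 0.076  0.196 -0.552]
Fz [-0.3, -0.3, -0.3]
jar [0.752 0.078 0.101]
shaker [ 0.759 -0.067  0.094]
```

View pics/t7.png

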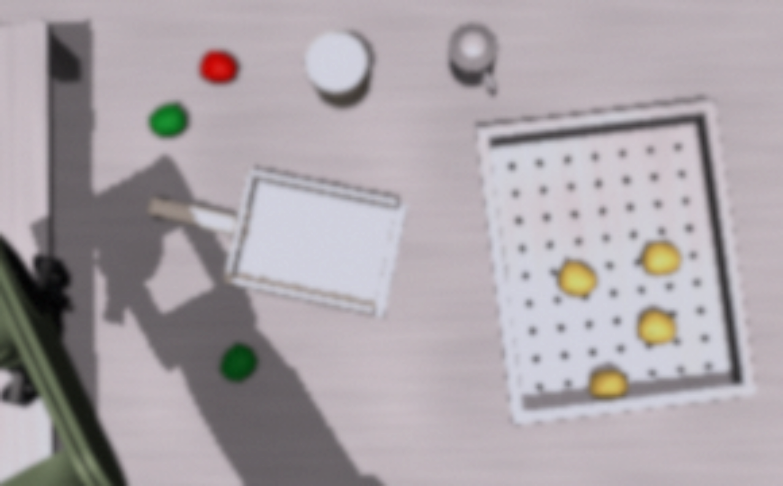

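All four potatoes are in the pan at (577,278), (660,258), (656,327) and (608,382). The tray is empty on the worktop with its handle clear of the shelf, and the other things are where they stood. I will check flatness and hand in.

Run:
```python
from h import *
from workcell import close_job
P=cloud(capture("top")); Q=P[205:235,205:248].reshape(-1,3); Q=Q[(Q[:,2]<.02)&(Q[:,2]>-.01)]
k=np.linalg.lstsq(np.c_[Q[:,:2],np.ones(len(Q))],Q[:,2],rcond=None)[0]; print("floor z",np.median(Q[:,2]).round(4),"slope deg",np.degrees(k[:2]).round(2),len(Q)); print(close_job())
```

```text
floor z 0.0042 slope deg [-0.04 -0.1 ] 1285
the job is handed in; nothing more can be done
None
```

I gripped the tray by its far side wall and slid it about 177 mm out from under the shelf. I let go with the whole handle clear of the shelf and all four potatoes still inside. I then took it by the handle, lifted it and tipped it to about 65° over the pan. The open edge was held about 35–70 mm above the worktop, inside the pan, and the empty tray then went back on the worktop.

- **Potatoes:** the last top view shows all four in the pan. One leans against the pan's near end wall, with its top about 15 mm below the rim.
- **Tray:** it is empty and flat, with its floor at about 4 mm and within 0.1° of level. The whole handle is out in front of the shelf.
- **Other things:** the jar and shaker measured within about 6 mm of their first readings. The pan's corner was in the same place in the picture, and the red and green look-alikes looked undisturbed. I did not re-measure the ladle.
- **Robot:** the job was handed in at about 20.5 s with the gripper open and clear. The highest force I read was 11 N, when the fingertips briefly touched the tray floor while going in for the first grip.
- **Weak checks:** the wrist force was too noisy (about ±0.6 N) to tell when the tray was empty, and the arm hid part of the pour. I confirmed it was empty only from later views.

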